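# Take the unknown-hand clamping cap off the spool stand

## Task

The empty spool on the flat spool stand is due to be changed: take off the clamping cap with the round knob that holds it. Its thread may be left- or right-handed and nobody has marked which, so try loosening it one way and, if it stops, the other, until it has turned about a quarter turn and comes free; then lift it straight out. Finish while still holding the cap in the gripper, upright and still, over the stand with its flange at least 10 cm above the spool; do not put it down, and leave the other things on the bench alone.

Things in the scene. Friction and masses are not known exactly. Their poses are not given: they have to be found in the camera images.
- cap: white plastic clamping cap, 90 g, on top of the spool stand. Origin: centre of the underside of its round flange, on the vertical turning axis, 59 mm above the bench when seated; z up. Flange 66 mm diameter, 0 to 7 mm above the origin. On it stands a fluted round knob to grip, 30 mm diameter, 7 to 45 mm above the origin. A small grey rib on the flange points along the cap's x.
- cap_knob (a point): middle of the cap's round knob, on the turning axis, 26 mm above the cap's origin. Quarter-turn lug thread: the wrong way meets a hard stop (then the fingers slip) within 0.3 rad of the start; the right way turns freely, and the lugs are clear from 1.05 to 1.9 rad from the start (best 1.4; next stop about 2.0). Which way (seen from above) loosens differs from run to run and cannot be seen.
- cap_foot (a point): foot of the cap's stem, on its axis, 21.5 mm below the cap's origin, hidden in the spindle at the start, with two lugs along the cap's x. Still locked, the cap lifts only 1.5 mm; turned free, it lifts straight out, the foot leaving the spindle after 22 mm.
- stand: fixed spool stand. Origin: centre of its underside, on the bench, under the cap's axis. Round aluminium base 180 mm diameter, 12 mm thick; an empty grey spool lies on it (156 mm diameter, top 57 mm above the bench); hollow spindle up the middle, 48 mm outside, rim 59 mm above the bench, carrying the cap's flange. At the start the cap's x lies along the stand's x to within 0.07 rad.
- print: bystander: loose white printed part of two merged round columns, about 90 x 62 x 50 mm high, standing on a blue 170 x 170 x 5 mm build plate to the robot's right. Origin: middle of its underside. Leave alone.
- jar: bystander: loose clear jar with grey lid, 56 mm diameter, 65 mm high, to the robot's left. Origin: centre of its underside. Leave alone.
- scraper: bystander: loose scraper with a flat blade, 200 mm long, lying on the bench to the robot's left. Origin: under its middle, long axis x, blade to +x. Leave alone.
There are look-alikes about, which are no part of the job. Leave any red or yellow look-alike of the cap alone.

How it is judged:
By the outcome, as a careful person would: the job done as asked, in the order asked, and still so for the second after the job is handed in, while the arm keeps its last pose, push and grip.
It also fails if it takes over 42 s, if anything falls off the work surface, if the arm or the gripper's body presses on something with over 40 N, if the wrist force passes 120 N, or if a joint passes its speed limit or range.

## Robot

A 6-joint arm with a two-finger parallel gripper is mounted at the origin on the work surface. World frame = base frame: x ahead of the robot, y to its left, z up, the work surface at z = 0. Lengths are in m, angles in rad, forces in N, time in s.
With the tool pointing down it reaches from about 0.325 to 0.9 m from the base axis. Payload 6.1 kg.
Tool frame: the origin (TCP) lies on the centre line of the jaws, within the pads' length; the fingertips stand 8 mm ahead of it and the grasp point (between the pads) lies 11 mm behind it (arm.tip_extent is the distance from the TCP to the fingertips, in m); y points along the fingers, x is the direction in which the jaws open and shut, and the axes are right-handed (so a half turn about y gives the same grasp; the last joint's range is limited). The gripper opens to 87 mm and grips with 3 to 60 N. Pads are 19 mm wide; open, the fingers measure 117 mm over their backs; the gripper's body (75 mm by 190 mm) begins 51 mm behind the grasp point.
Start: joints at [-1.357, 0.22, 1.526, -0, 1.395, -0.126], TCP at [0.208, -0.589, 0.231] pointing down, gripper open.
Joint ranges: [-2.98, 2.98], [-0.91, 2.08], [0.09, 2.57], [-1.24, 4.39], [0.2, 2.65], [-2.68, 2.68]. Speed limits (rad/s): [2.57, 2.57, 3.01, 3.14, 3.14, 3.14].

## Interface

Orientations are given as a unit quaternion [x, y, z, w].
In Python, from station import arm, eyes gives the robot as it stands.
- The arm moves only by the tool move_arm, never from a script. Its argument "series" is a list of rows, each a list of 5 numbers: the shift along the tool's x, y, z in mm, then the turn about the tool's y in degrees, then the closure, from -1 (fully open) to 1 (shut), so that 0 is half open. In form: [[dx, dy, dz, turn, gripper], ...]. A call has 1 to 20 rows; each row is the pose to reach, as a shift and turn from the pose commanded when the call began, along the tool's axes at that moment; what a row does not reach only later rows make up. A row lasts 1/10 s, in which the tool goes at most 50 mm and 8.59 degrees, less where a joint would pass 70% of its speed; a pose out of reach is approached as far as the arm can. A call with a gripper value outside its range is refused whole. The fingers move at their own pace and stop on an object; "force" is the grip in N (left out, the last holds). Time passes only in rows, so rows that repeat a pose let the fingers close. It gives the time, the measured TCP pose, the force and the opening at its end, in the units of the state.
- arm.get_obs(): the state, without advancing time (a new reading comes with each control period).
- eyes.grab_frame(name): name is "scene" or "top"; returns a dict with "color" (384x512x3 uint8, blue, green, red), "range_z" (384x512 float32, m along the optical axis (not along the pixel's ray), 0 where there is no reading), "intrinsics" (3x3 intrinsics, pixels), "cam_to_world" (4x4, takes a point from camera to world coordinates). Camera axes: x right, y up, looking along -z (the intrinsics and any distortion apply to the point x, -y, -z); pixel columns grow to the right and rows downward; lengths in m; the calibration is good to about 2 mm. A picture is of the moment at which its call begins.
- arm.hand_in(): hands the job in, once; it reports no verdict.
The state is a dict: "clock": time; "qpos": joint angles; "qvel": joint speeds; "tau": joint torques, N m; "position": TCP position; "tool_rot": TCP orientation; "ft_force": force on the tool from outside, world axes, zero at the start; "ft_torque": the same for the moment, N m; "finger_gap": finger opening in m.
Only numpy, scipy, OpenCV 4.12 (cv2) and the standard library are available. Lean on these libraries where they do the work, as an engineer would, in place of code of your own. Each camera call takes 0.05 s, during which the arm holds its last target.

## Working session

There is one attempt and no reset: what is moved stays moved. The work goes in short steps, Python scripts to look and compute and a tool call to move; the robot and the scene stay as the last step left them, time stands still between calls to the robot, and variables do not carry over. Pictures are saved under pics/ and viewed, and the job is handed in when it is done.

Besides the shell and the picture viewer there is one more tool, called after ">>>" by a JSON object that holds its "method" and its "body". move_arm: Moves the arm, as the interface text tells. Its arguments: {"type":"object","properties":{"series":{"type":"array","items":{"type":"array","items":{"type":"number"}}},"force":{"type":"number"}},"required":["series"]}

```bash
mkdir -p pics
python3 - <<'E'
from station import arm, eyes
import cv2,numpy as np
o=arm.get_obs()
for k in o: print(k,np.round(o[k],4))
for n in("scene","top"):
    f=eyes.grab_frame(n); cv2.imwrite(f"pics/{n}0.png",f["color"]); np.savez(f"{n}0.npz",**f)
    print(n,f["intrinsics"],np.round(f["cam_to_world"],4), f.keys())
E
```

```text
clock 0.0
qpos [-1.3571  0.2212  1.5276  0.      1.3947 -0.1261]
qvel [ 0.0009  0.0001  0.001   0.0015 -0.0014  0.0012]
tau [ 3.00000e-04 -4.94608e+01 -3.87381e+01  7.00000e-02  5.73000e-02
 -2.00000e-04]
position [ 0.2082 -0.5887  0.2294]
tool_rot [-0.5769  0.4088 -0.4078  0.5778]
ft_force [0.0536 0.2815 0.1804]
ft_torque [-0.0001  0.0046  0.0171]
finger_gap 0.0871
scene [[358.09921368   0.         258.49126771]
 [  0.         358.09921368 192.41714359]
 [  0.           0.           1.        ]] [[-0.3186 -0.5733  0.7549  1.3351]
 [ 0.9477 -0.2084  0.2417  0.2285]
 [ 0.0187  0.7924  0.6097  0.7189]
 [ 0.      0.      0.      1.    ]] dict_keys(['color', 'range_z', 'intrinsics', 'cam_to_world'])
top [[386.76474083   0.         255.61933703]
 [  0.         386.76474083 188.36395553]
 [  0.           0.           1.        ]] [[ 0.0018  0.9928 -0.1195  0.4549]
 [-0.9999  0.0032  0.0113 -0.0242]
 [ 0.0116  0.1194  0.9928  1.0398]
 [ 0.      0.      0.      1.    ]] dict_keys(['color', 'range_z', 'intrinsics', 'cam_to_world'])
```

View pics/scene0.png

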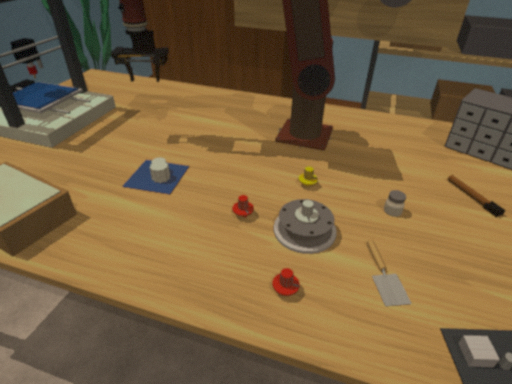

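View pics/top0.png

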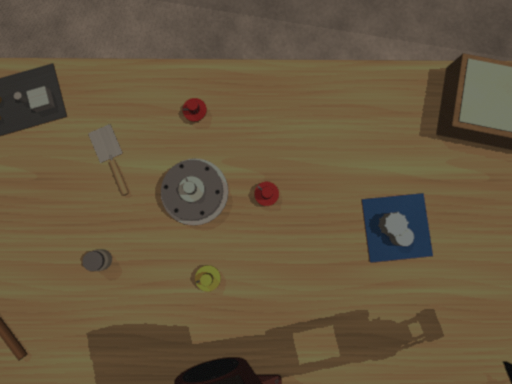

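Run:
```python
import numpy as np
from scipy.spatial.transform import Rotation as R
from station import arm
print(np.round(R.from_quat(arm.get_obs()["tool_rot"]).as_matrix(),3))
```

```text
[[ 0.333 -0.     0.943]
 [-0.943  0.002  0.333]
 [-0.002 -1.     0.   ]]
```

The scene view has the white cap at (308,210) on the grey spool. There are red caps at (243,206) and (286,283) and a yellow one at (308,177), all on the bench. In the top view the white cap is at (191,188), the reds at (194,110) and (267,194), and the yellow at (207,279). Only the white one on the spool fits. I'll confirm it in a crop and measure it.

```bash
cat > h.py <<'E'
import numpy as np,cv2
def ray(f,u,v):
    K=f["intrinsics"];T=f["cam_to_world"]
    d=np.array([(u-K[0,2])/K[0,0],-(v-K[1,2])/K[1,1],-1.]); return T[:3,3],T[:3,:3]@d
def onz(f,u,v,z):
    o,d=ray(f,u,v); return o+d*(z-o[2])/d[2]
def cloud(f):
    K=f["intrinsics"];T=f["cam_to_world"];r=f["range_z"]
    v,u=np.indices(r.shape)
    p=np.stack([(u-K[0,2])/K[0,0]*r,-(v-K[1,2])/K[1,1]*r,-r],-1)
    P=p@T[:3,:3].T+T[:3,3]; P[r==0]=np.nan; return P
E
python3 - <<'E'
import numpy as np,cv2
from h import *
ims=[]
for n,(u,v) in (("top",(191,189)),("scene",(307,218))):
    f=np.load(n+"0.npz"); c=f["color"]; P=cloud(f)
    ims.append(cv2.resize(c[v-42:v+42,u-42:u+42],(390,390),interpolation=cv2.INTER_CUBIC))
    hsv=cv2.cvtColor(c,cv2.COLOR_BGR2HSV)
    w=np.zeros(c.shape[:2],bool); w[v-42:v+42,u-42:u+42]=1
    ok=w&np.isfinite(P[...,2])
    for nm,lo,hi in(("knobtop",.099,.112),("flange",.062,.075),("spool",.050,.0605)):
        m=(ok&(P[...,2]>lo)&(P[...,2]<hi)).astype(np.uint8)
        k,l,s,ce=cv2.connectedComponentsWithStats(m)
        i=1+np.argmax(s[1:,4]); Q=P[l==i]
        cs=max(cv2.findContours((l==i).astype(np.uint8),cv2.RETR_EXTERNAL,cv2.CHAIN_APPROX_NONE)[0],key=len)
        (a,b),rad=cv2.minEnclosingCircle(cs)
        zz=np.median(Q[:,2])
        print(n,nm,s[i,4],"med",np.round(np.median(Q,0),4),"mid",np.round((Q.min(0)+Q.max(0))/2,4),"size",np.round(Q.max(0)-Q.min(0),4),"circ px",a,b,"->",np.round(onz(f,a,b,zz),4))
cv2.imwrite("pics/crop0.png",np.hstack(ims))
E
```

```text
top knobtop 116 med [0.57   0.1282 0.1053] mid [0.5704 0.1284 0.1046] size [0.0295 0.027  0.0087] circ px 188.53846740722656 187.07691955566406 -> [0.5699 0.1282 0.1053]
top flange 385 med [0.5671 0.1251 0.0676] mid [0.5711 0.1299 0.0679] size [0.0639 0.0647 0.0117] circ px 190.11021423339844 189.01739501953125 -> [0.5696 0.1303 0.0676]
top spool 2065 med [0.5682 0.1279 0.0582] mid [0.5704 0.1297 0.0567] size [0.1521 0.1537 0.0075] circ px 191.06764221191406 189.1660919189453 -> [0.5704 0.1293 0.0582]
scene knobtop 73 med [0.5772 0.1267 0.1039] mid [0.5731 0.1258 0.1033] size [0.0309 0.0288 0.0084] circ px 307.5 204.0 -> [0.577  0.1262 0.1039]
scene flange 227 med [0.5849 0.1291 0.0665] mid [0.5775 0.126  0.0683] size [0.0615 0.0649 0.0123] circ px 306.43243408203125 213.81080627441406 -> [0.5744 0.1265 0.0665]
scene spool 1222 med [0.5904 0.1336 0.0574] mid [0.5723 0.1257 0.0572] size [0.1558 0.1544 0.0065] circ px 306.425537109375 216.08511352539062 -> [0.5732 0.1271 0.0574]
```

View pics/crop0.png

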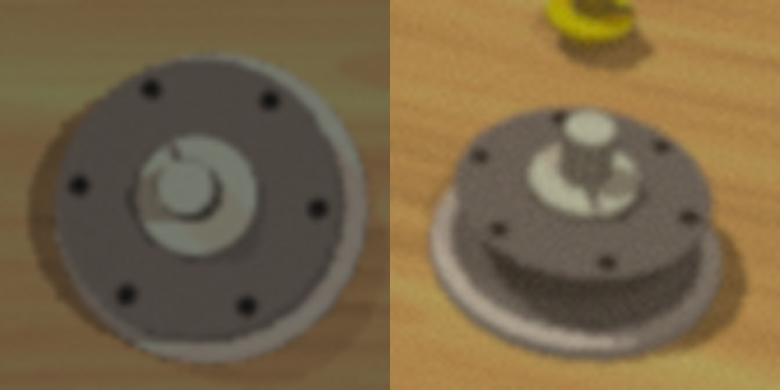

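Centre is about (0.5715, 0.128) with the views about ±3 mm apart. The heights (0.104, 0.067, 0.057 m) and diameters match the description. Rib points about +0.4 rad in the top crop. Next I'll work out the approach.

```bash
cat >> h.py <<'E'
from scipy.spatial.transform import Rotation as R
def shift(o,t):
    M=R.from_quat(o["tool_rot"]).as_matrix(); return M.T@(np.array(t)-o["position"])*1000
def yaw(o):
    M=R.from_quat(o["tool_rot"]).as_matrix(); return np.degrees(np.arctan2(M[1,0],M[0,0]))
E
python3 - <<'E'
from h import *
from station import arm
o=arm.get_obs()
print(shift(o,[.5715,.128,.17]),yaw(o))
E
```

```text
[-554.53308067   60.64526595  581.40815103] -70.52903729999895
```

>>> {"method": "move_arm", "body": {"series": [[-16, 0, 17, -2, -1], [-44, 0, 46, -6, -1], [-77, 0, 81, -11, -1], [-110, 0, 116, -16, -1], [-144, 0, 151, -21, -1], [-177, 0, 186, -27, -1], [-210, 0, 221, -32, -1], [-244, 0, 256, -37, -1], [-277, 0, 290, -42, -1], [-310, 5, 325, -47, -1], [-343, 10, 360, -52, -1], [-377, 17, 395, -57, -1], [-410, 24, 430, -62, -1], [-443, 31, 465, -67, -1], [-476, 38, 500, -72, -1], [-504, 44, 529, -76, -1], [-527, 50, 552, -79, -1], [-543, 55, 570, -82, -1], [-554.5, 58, 581.4, -83, -1], [-554.5, 60, 581.4, -83, -1]]}}

```text
clock: 2.1
position: [0.5717, 0.1287, 0.1698]
tool_rot: [-0.703, -0.077, 0.078, 0.703]
ft_force: [-0.3, 0.3, 0.5]
finger_gap: 0.0876
```

Run:
```python
from h import *
from station import arm,eyes
o=arm.get_obs()
print(o["clock"],o["qpos"],o["position"],o["ft_force"],yaw(o)); 
ims=[]
for n,(u,v) in (("top",(191,189)),("scene",(307,200))):
    f=eyes.grab_frame(n);c=f["color"]
    ims.append(cv2.resize(c[v-50:v+50,u-50:u+50],(390,390),interpolation=cv2.INTER_CUBIC))
cv2.imwrite("pics/above.png",np.hstack(ims))
```

```text
2.1 [ 8.67966434e-02  1.78640184e-01  1.69167971e+00  2.84110447e-04
  1.27216290e+00 -1.32332765e-01] [0.57168587 0.12873362 0.16981392] [-0.28291342  0.30410814  0.51291786] 12.550403422149538
```

View pics/above.png

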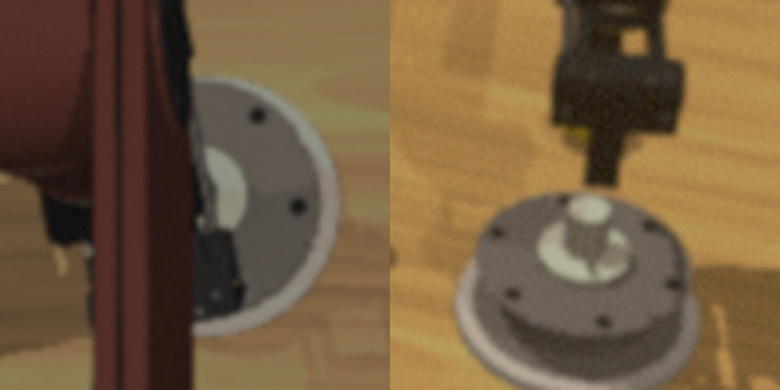

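The fingers are above the cap. In the scene crop, the near finger's tip is at about (601,185) and the knob top at (589,209). I'll project the known fingertip to check for calibration bias in that view.

Run:
```python
from h import *
from station import arm,eyes
o=arm.get_obs(); f=np.load("scene0.npz")
M=R.from_quat(o["tool_rot"]).as_matrix(); K=f["intrinsics"];T=f["cam_to_world"]
def proj(p):
    c=T[:3,:3].T@(np.array(p)-T[:3,3]); return K[0,2]+K[0,0]*c[0]/-c[2], K[1,2]+K[1,1]*c[1]/c[2]
for a in(.0435,.0585):
  for b in (-.0095,0,.0095):
    u,v=proj(o["position"]+M@[a,.008,b]); print(a,b,u,v,"crop",(u-257+.5)*3.9,(v-150+.5)*3.9)
for z in (.104,):
  for p in([.5715,.128,z],[.577,.1262,z],[.57,.128,z],[.5715,.126,z]):
    u,v=proj(p);print(p,u,v,"crop",(u-257+.5)*3.9+390,(v-150+.5)*3.9)
```

```text
0.0435 -0.0095 306.8246918537691 195.4699961575587 crop 196.2662982296994 179.28298501447898
0.0435 0 310.591914581314 195.77375201236583 crop 210.95846686712449 180.46763284822674
0.0435 0.0095 314.3649312514901 196.0779750399747 crop 225.6732318808113 181.65410265590128
0.0585 -0.0095 306.82038336761036 199.14494064073588 crop 196.2494951336804 193.61526849886994
0.0585 0 310.63738376604806 199.4555715548401 crop 211.13579668758743 194.8267290638764
0.0585 0.0095 314.4603322992704 199.76668653348517 crop 226.04529596715463 196.04007748059217
[0.5715, 0.128, 0.104] 308.5906893241176 202.88887791074777 crop 593.1536883640586 208.2166238519163
[0.577, 0.1262, 0.104] 307.5080598611559 203.9525179287413 crop 588.9314334585081 212.36481992209102
[0.57, 0.128, 0.104] 308.7078256431871 202.56145682738745 crop 593.6105200084297 206.93968162681102
[0.5715, 0.126, 0.104] 307.8704833664741 202.73079006367098 crop 590.344885129249 207.60008124831683
```

The finger's column agrees, so the knob's y is nearer 0.126. I'll shift about 2 mm that way and descend.

>>> {"method": "move_arm", "body": {"series": [[-0.5, 5, -2, 0, -1], [-0.5, 15, -2, 0, -1], [-0.5, 28, -2, 0, -1], [-0.5, 42, -2, 0, -1], [-0.5, 56, -2, 0, -1], [-0.5, 69, -2, 0, -1], [-0.5, 79, -2, 0, -1], [-0.5, 86, -2, 0, -1], [-0.5, 90, -2, 0, -1], [-0.5, 90, -2, 0, -1]]}}

```text
clock: 3.2
position: [0.5714, 0.1253, 0.08]
tool_rot: [-0.703, -0.077, 0.077, 0.703]
ft_force: [0.2, -0.4, 0.3]
finger_gap: 0.087
```

>>> {"method": "move_arm", "body": {"series": [[0, 0, 0, 0, -0.2], [0, 0, 0, 0, 0], [0, 0, 0, 0, 0.1], [0, 0, 0, 0, 0.2], [0, 0, 0, 0, 0.3], [0, 0, 0, 0, 0.4]], "force": 15}}

```text
clock: 3.8
position: [0.5716, 0.1253, 0.0806]
tool_rot: [-0.703, -0.077, 0.077, 0.703]
ft_force: [0.0, 0.3, -0.3]
finger_gap: 0.047
```

>>> {"method": "move_arm", "body": {"series": [[0, 0, 0, 0, 0.5], [0, 0, 0, 0, 0.6], [0, 0, 0, 0, 1], [0, 0, 0, 0, 1], [0, 0, 0, 0, 1], [0, 0, 0, 0, 1]], "force": 20}}

```text
clock: 4.4
position: [0.5716, 0.1253, 0.0805]
tool_rot: [-0.703, -0.077, 0.077, 0.703]
ft_force: [1.0, 0.9, 0.5]
finger_gap: 0.0295
```

Gripped with a gap of 29.5 mm and almost no side force. I'll try anticlockwise from above (negative turn) first.

>>> {"method": "move_arm", "body": {"series": [[0, 0, 0, -2, 1], [0, 0, 0, -5, 1], [0, 0, 0, -8, 1], [0, 0, 0, -11, 1], [0, 0, 0, -14, 1]], "force": 28}}

```text
clock: 4.9
position: [0.5724, 0.1247, 0.0806]
tool_rot: [0.689, 0.163, -0.162, -0.688]
ft_force: [3.5, -3.2, -3.1]
finger_gap: 0.0292
```

Run:
```python
from h import *
from station import arm
o=arm.get_obs();print(o["clock"],yaw(o),o["qpos"],o["tau"],o["ft_force"],o["ft_torque"],o["finger_gap"])
```

```text
4.9 26.508170506014626 [ 8.02655048e-02  2.79013616e-01  1.75483335e+00 -7.46788274e-04
  1.10608012e+00 -3.82054413e-01] [ 2.66797207e+00 -4.82277095e+01 -3.31906807e+01  6.22003544e-01
  1.22499660e+00  2.46379181e-02] [ 3.51609831 -3.18257206 -3.05526045] [-0.48111565 -0.79584717 -0.71702812] 0.029193431635069923
```

>>> {"method": "move_arm", "body": {"series": [[0, 0, 0, -2, 1], [0, 0, 0, -4, 1], [0, 0, 0, -6, 1]]}}

```text
clock: 5.2
position: [0.5727, 0.1245, 0.0806]
tool_rot: [0.679, 0.198, -0.197, -0.679]
ft_force: [4.6, -1.1, -2.4]
finger_gap: 0.0293
```

Run:
```python
from h import *
from station import arm,eyes
o=arm.get_obs();print(o["clock"],yaw(o),o["tau"],o["ft_force"],o["ft_torque"],o["finger_gap"])
f=eyes.grab_frame("scene");c=f["color"];u,v=307,205
cv2.imwrite("pics/t1.png",np.hstack([cv2.resize(x[v-30:v+30,u-30:u+30],(390,390),interpolation=cv2.INTER_CUBIC) for x in (np.load("scene0.npz")["color"],c)]))
```

```text
5.2 32.457876387911305 [  1.41106412 -48.86091828 -33.59256864   0.09246224   1.32928424
  -0.17715468] [ 4.62896588 -1.11885307 -2.4264145 ] [-0.22251543 -0.91691475 -0.67617079] 0.029294726839104373
```

View pics/t1.png

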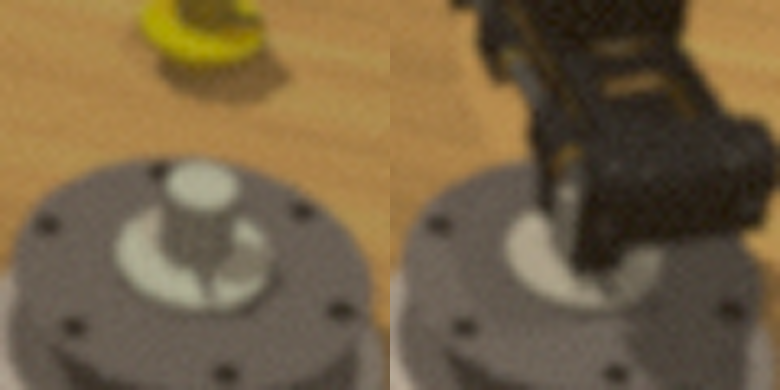

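Torque has levelled at −0.7 N m, which matches finger slip at 28 N. The rib at about (607,288) has hardly moved from (598,295) for 20° commanded, so this is the stop. I'll turn clockwise instead.

>>> {"method": "move_arm", "body": {"series": [[0, 0, 0, 4, 1], [0, 0, 0, 8, 1], [0, 0, 0, 13, 1], [0, 0, 0, 18, 1], [0, 0, 0, 23, 1], [0, 0, 0, 28, 1], [0, 0, 0, 32, 1], [0, 0, 0, 36, 1], [0, 0, 0, 36, 1]]}}

```text
clock: 6.15
position: [0.5714, 0.1254, 0.0805]
tool_rot: [-0.707, 0.022, -0.022, 0.707]
ft_force: [1.1, 0.3, -0.8]
finger_gap: 0.0291
```

Run:
```python
from h import *
from station import arm,eyes
o=arm.get_obs();print(o["clock"],yaw(o),o["tau"],o["ft_force"],o["ft_torque"],o["finger_gap"])
f=eyes.grab_frame("scene");c=f["color"];u,v=307,205
cv2.imwrite("pics/t2.png",np.hstack([cv2.resize(x[v-30:v+30,u-30:u+30],(390,390),interpolation=cv2.INTER_CUBIC) for x in (np.load("scene0.npz")["color"],c)]))
```

```text
6.15 -3.5791736660342575 [-5.36681167e-03 -4.77511203e+01 -3.42269433e+01  7.61270081e-02
  7.31439446e-02  7.33086057e-01] [ 1.10285268  0.32859307 -0.82308723] [-0.008876   -0.09892223  0.01466864] 0.029067096370735696
```

View pics/t2.png

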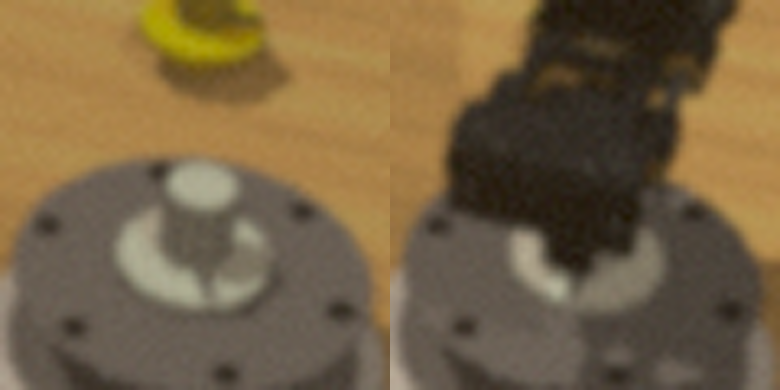

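Torque is about 0.01 N m after 36° clockwise, so it turns freely and clockwise loosens. Allowing for the few degrees it moved the wrong way, I'll go to about 88° from the stop.

>>> {"method": "move_arm", "body": {"series": [[0, 0, 0, 3, 1], [0, 0, 0, 8, 1], [0, 0, 0, 14, 1], [0, 0, 0, 20, 1], [0, 0, 0, 26, 1], [0, 0, 0, 32, 1], [0, 0, 0, 38, 1], [0, 0, 0, 44, 1], [0, 0, 0, 49, 1], [0, 0, 0, 52, 1], [0, 0, 0, 52, 1]]}}

```text
clock: 7.3
position: [0.5711, 0.1256, 0.0805]
tool_rot: [0.626, -0.329, 0.329, -0.626]
ft_force: [-1.8, 0.3, 1.4]
finger_gap: 0.0291
```

Run:
```python
from h import *
from station import arm,eyes
o=arm.get_obs();print(o["clock"],yaw(o),o["qpos"],o["position"],o["ft_force"],o["ft_torque"],o["finger_gap"])
f=eyes.grab_frame("scene");c=f["color"];u,v=307,205
cv2.imwrite("pics/t3.png",np.hstack([cv2.resize(x[v-30:v+30,u-30:u+30],(390,390),interpolation=cv2.INTER_CUBIC) for x in (np.load("scene0.npz")["color"],c)]))
```

```text
7.3 -55.45632578389225 [8.13614346e-02 2.78694312e-01 1.75544586e+00 4.48758365e-04
 1.10847896e+00 1.04905625e+00] [0.57110467 0.12556443 0.08049163] [-1.8183385   0.31534345  1.43085651] [0.14526572 0.28881613 0.00822611] 0.029068196171103993
```

View pics/t3.png

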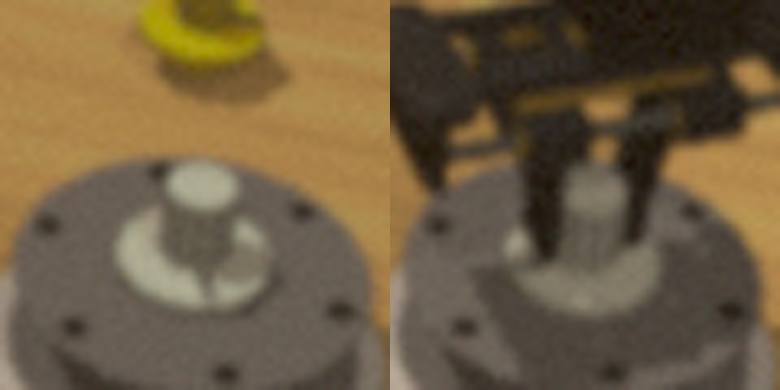

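The rib has left the front of the flange and torque is about 0. I'll test-lift slowly.

>>> {"method": "move_arm", "body": {"series": [[0, -1, 0, 0, 1], [0, -2, 0, 0, 1], [0, -4, 0, 0, 1], [0, -6, 0, 0, 1]]}}

```text
clock: 7.75
position: [0.5712, 0.1253, 0.0864]
tool_rot: [0.626, -0.33, 0.329, -0.626]
ft_force: [-1.9, 1.8, -3.0]
finger_gap: 0.0291
```

>>> {"method": "move_arm", "body": {"series": [[0, -3, 0, 0, 1], [0, -7, 0, 0, 1], [0, -12, 0, 0, 1], [0, -18, 0, 0, 1], [0, -24, 0, 0, 1], [0, -32, 0, 0, 1], [0, -42, 0, 0, 1], [0, -54, 0, 0, 1], [0, -66, 0, 0, 1], [0, -80, 0, 0, 1], [0, -94, 0, 0, 1], [0, -106, 0, 0, 1], [0, -116, 0, 0, 1], [0, -122, 0, 0, 1], [0, -126, 0, 0, 1], [0, -128, 0, 0, 1], [0, -128, 0, 0, 1], [0, -128, 0, 0, 1], [0, -128, 0, 0, 1]]}}

```text
clock: 9.65
position: [0.5713, 0.1252, 0.2139]
tool_rot: [0.626, -0.33, 0.329, -0.625]
ft_force: [-0.5, -0.1, -1.2]
finger_gap: 0.0294
```

Run:
```python
from h import *
from station import arm,eyes
o=arm.get_obs();print(o["clock"],yaw(o),o["position"],o["qvel"].round(4),o["ft_force"],o["ft_torque"],o["finger_gap"])
f=eyes.grab_frame("scene");c=f["color"];P=cloud(f)
x=P[...,:2]-o["position"][:2]; hsv=cv2.cvtColor(c,cv2.COLOR_BGR2HSV)
m=(np.hypot(x[...,0],x[...,1])<.045)&(P[...,2]>.11)&(P[...,2]<.24)&(hsv[...,2]>90)
Q=P[m]; print(m.sum(),Q.min(0),Q.max(0)); v,u=np.where(m); print(u.min(),u.max(),v.min(),v.max())
print(np.histogram(Q[:,2],bins=np.arange(.11,.25,.01)))
a,b=307,185
cv2.imwrite("pics/t4.png",cv2.resize(c[b-60:b+60,a-60:a+60],(600,600),interpolation=cv2.INTER_CUBIC))
cv2.imwrite("pics/t4f.png",c)
```

```text
9.65 -55.53111471841516 [0.57129092 0.12522708 0.21393939] [-0.0001 -0.0004 -0.0023  0.0018 -0.0007 -0.0001] [-0.46689183 -0.12000914 -1.21742834] [-0.01573177  0.00898031 -0.0400752 ] 0.02937110520303533
380 [0.55533025 0.09371338 0.17196011] [0.60991493 0.15821961 0.23925881]
299 324 158 185
(array([  0,   0,   0,   0,   0,   0,  15,   0, 138,  93,  26,  25,  83,
         0]), array([0.11, 0.12, 0.13, 0.14, 0.15, 0.16, 0.17, 0.18, 0.19, 0.2 , 0.21,
       0.22, 0.23, 0.24, 0.25]))
```

View pics/t4.png

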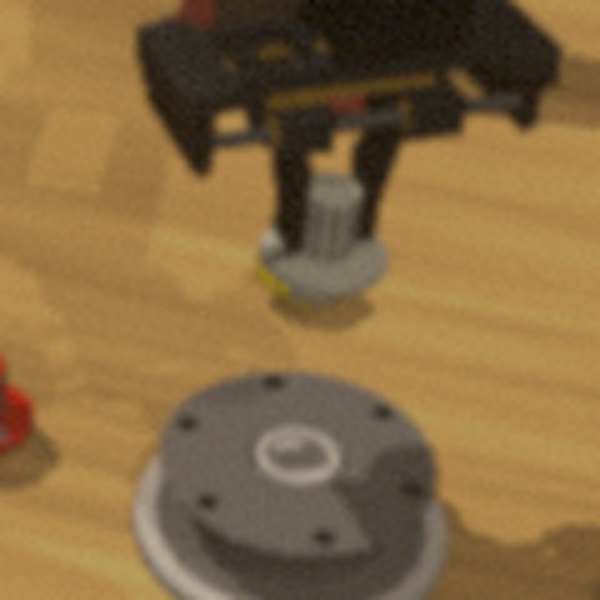

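View pics/t4f.png

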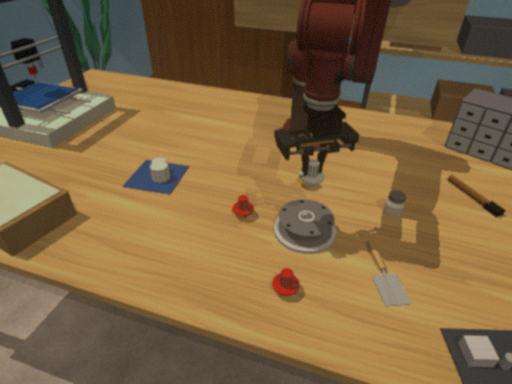

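The cap hangs upright in the fingers at (312,173) in the full view. The empty spindle hole is at (308,216), and the other things are where they were. The flange is at z of about 0.19 m, roughly 13 cm above the spool. Handing in.

Run:
```python
from station import arm
print(arm.hand_in()); o=arm.get_obs(); print(o["clock"],o["position"],o["finger_gap"],o["ft_force"])
```

```text
the job is handed in; nothing more can be done
None
the job is handed in; nothing more can be done
```

The cap is off and held upright and still over the stand. Its flange is about 13 cm above the spool, and I handed in at about 10 s of the 42 s allowed.

- **Loosening:** I gripped the white cap by its knob and tried anticlockwise first. It met the stop, with torque levelling at about 0.7 N m as the fingers slipped. Clockwise turned freely (about 0.01 N m), so this cap loosens clockwise. I took it to about 88° from the stop, then lifted it straight out 133 mm.
- **Last checks:**
  - Grip: the finger gap was 29.4 mm and the vertical force 1.2 N, about the cap's weight.
  - Cap and spindle: the arm was still, the cap looked level in the picture, and the spindle showed empty.
  - Other things: the red caps, jar, scraper and print looked unmoved. The yellow cap was mostly hidden behind the held cap, so I only saw part of it.
- **Disagreement:** the two cameras differed by 3 to 7 mm on the cap's position. I settled it by comparing with the fingertip, and the grip then showed only about 1 N of side force.

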